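Sort look-alike pantry tins, full from empty, by feel

TASK

The three salt tins in the middle of the pantry counter look exactly alike, but some are full and some are empty. Find out by feel which is which and slide each full one into the white and grey stock tray on the left and each empty one into the blue refill tray on the right. Leave every tin standing upright wholly on the floor of its tray, never let one topple, and do not shift anything else.

Things in the scene. Friction and masses are not known exactly. Their poses are not given: they have to be found in the camera images.
- tin_1: one of three round lidded tins that look exactly alike: cream, a green and a red band, flat red lid, 86 mm across, 70 high, shut for good, no knob; too wide to grip, to be slid. Origin: centre of its underside, z up. Each is full (a loose hard block of salt inside) or empty but for a light scoop; how many are full is not told, and which ones changes every time
- tin_2: as tin_1, same look and size, origin likewise. A full tin weighs 0.46 to 0.58 kg in all, an empty one 0.10 to 0.12 kg: only the weight tells them apart
- tin_3: as tin_1, same look and size, origin likewise. Friction of a tin on counter and tray is 0.51 to 0.66: sliding a full one on the level takes 2.3 to 3.8 N, an empty one 0.5 to 0.8 N
- stock_tray: stock tray, fixed, white floor, grey walls, on the robot's left. Inside 462 mm along own x, 116 along own y. Origin: centre of the inside, at counter level; own y points to world +y, away from the tins, within 0.06 rad. Floor 4 mm up. Walls 25 high, 8 thick at the back (+y) and x ends; -y side open: a ramp from the floor edge (y -58) down to the counter (y -93)
- refill_tray: refill tray, fixed, all blue, on the robot's right. Inside 462 mm along own x, 116 along own y. Origin: centre of the inside, at counter level; own y points to world -y, away from the tins, within 0.06 rad. Floor 4 mm up. Walls 25 high, 8 thick at the back (+y) and x ends; -y side open: a ramp from the floor edge (y -58) down to the counter (y -93)
- jam_jar: bystander, leave alone: amber glass jam jar with a red lid, 54 across, 75 high; stands in the near end of the stock tray (mm). Origin at the centre of its underside
- spice_jar: bystander, leave alone: clear spice jar with a black lid, 44 across, 85 high; stands in the near end of the refill tray (mm). Origin at the centre of its underside
- soup_can: bystander, leave alone: steel can with a red label, 66 across, 100 high; on the counter beyond the tins (mm). Origin at the centre of its underside
- mug: bystander, leave alone: white mug, 76 across and 85 high, handle to its own +y; on the counter beyond the tins (mm). Origin at the centre of its underside
- sauce_bottle: bystander, leave alone: red sauce bottle with a white cap, 56 across, 170 high; on the counter behind the stock tray (mm). Origin at the centre of its underside
- pasta_carton: bystander, leave alone: blue pasta carton with a pale band, 130 x 50 x 160 high; on the counter behind the refill tray (mm). Origin at the centre of its underside
There are look-alikes about, which are no part of the job. Leave any purple or yellow look-alike of the tin_2 alone.

How it is judged:
At the end, for the whole second after the job is handed in: each full tin stands in the stock tray and each empty tin in the refill tray (judged by the weight it puts on the tray: full more than 3 N, empty less), upright within 0.06 rad, its centre within 195 mm along and 24 mm across of the tray's centre, borne by the tray floor, at rest (((x of tin_1 in the frame of stock_tray between -0.195 and 0.195 m and y of tin_1 in the frame of stock_tray between -0.024 and 0.024 m and z of tin_1 in the frame of stock_tray between 0 and 0.012 m and contact force between tin_1 and stock_tray above 3 N) or ((x of tin_1 in the frame of refill_tray between -0.195 and 0.195 m and y of tin_1 in the frame of refill_tray between -0.024 and 0.024 m and z of tin_1 in the frame of refill_tray between 0 and 0.012 m and contact force between tin_1 and refill_tray below 3 N) and contact force between tin_1 and refill_tray above 0.5 N)) and angle between each of tin_1, tin_2, tin_3's own z axis and vertical below 0.06 rad and linear speed of each of tin_1, tin_2, tin_3 below 0.02 m/s and ((x of tin_2 in the frame of stock_tray between -0.195 and 0.195 m and y of tin_2 in the frame of stock_tray between -0.024 and 0.024 m and z of tin_2 in the frame of stock_tray between 0 and 0.012 m and contact force between tin_2 and stock_tray above 3 N) or ((x of tin_2 in the frame of refill_tray between -0.195 and 0.195 m and y of tin_2 in the frame of refill_tray between -0.024 and 0.024 m and z of tin_2 in the frame of refill_tray between 0 and 0.012 m and contact force between tin_2 and refill_tray below 3 N) and contact force between tin_2 and refill_tray above 0.5 N)) and ((x of tin_3 in the frame of stock_tray between -0.195 and 0.195 m and y of tin_3 in the frame of stock_tray between -0.024 and 0.024 m and z of tin_3 in the frame of stock_tray between 0 and 0.012 m and contact force between tin_3 and stock_tray above 3 N) or ((x of tin_3 in the frame of refill_tray between -0.195 and 0.195 m and y of tin_3 in the frame of refill_tray between -0.024 and 0.024 m and z of tin_3 in the frame of refill_tray between 0 and 0.012 m and contact force between tin_3 and refill_tray below 3 N) and contact force between tin_3 and refill_tray above 0.5 N))); the robot touches nothing.
It fails at once if a tin is toppled (tilted more than 0.5 rad) (angle between any of tin_1, tin_2, tin_3's own z axis and vertical above 0.5 rad).
It fails at once if a bystander is shifted by more than 30 mm (distance of any of jam_jar, spice_jar, soup_can, mug, sauce_bottle, pasta_carton from where it was at the start of the episode above 0.03 m).
It also fails if it takes over 61 s, if anything falls off the work surface, if the arm or the gripper's body presses on something with over 40 N, if the wrist force passes 120 N, or if a joint passes its speed limit or range.

ROBOT

A 6-joint arm with a two-finger parallel gripper is mounted at the origin on the work surface. World frame = base frame: x ahead of the robot, y to its left, z up, the work surface at z = 0. Lengths are in m, angles in rad, forces in N, time in s.
With the tool pointing down it reaches from about 0.35 to 0.775 m from the base axis. Payload 7.3 kg.
Tool frame: the origin (TCP) lies midway between the tips of the shut fingers; the grasp point (between the pads) lies 19 mm behind it; z points along the fingers, y is the line along which they close (so a half turn about z gives the same grasp; the last joint's range is limited). The gripper opens to 92 mm and grips with 3 to 60 N. Pads are 19 mm wide; open, the fingers measure 130 mm over their backs; the gripper's body (75 mm by 190 mm) begins 47 mm behind the grasp point.
Start: joints at [0.988, 0.342, 1.524, -0, 1.275, -0.146], TCP at [0.222, 0.476, 0.227] pointing down, gripper open.
Joint ranges: [-2.53, 2.53], [-0.77, 2.02], [0.04, 2.7], [-1, 4.14], [0.28, 2.66], [-3.11, 3.11]. Speed limits (rad/s): [2.57, 2.57, 3.14, 3.14, 3.14, 3.14].

INTERFACE

Orientations are given as [roll, pitch, yaw] about the fixed x, y, z axes, in that order (R = Rz(yaw) Ry(pitch) Rx(roll)).
In Python, from cell import robot, read_camera, camera_params, nets gives the robot as it stands. The module is installed in compiled form; this text tells all that it offers.
- The arm moves only by the tool step_arm, never from a script. Its argument "steps" is a list of rows, each an object of numbers: "x", "y", "z": the shift along the tool's x, y, z as a fraction of full scale; "rx", "ry", "rz": the turn, a rotation vector about the tool's x, y, z as a fraction of full scale; "claw": the opening, from -1 (shut) to 1 (fully open). In form: [{"x": .., "y": .., "z": .., "rx": .., "ry": .., "rz": .., "claw": ..}, ...]. A call has 1 to 12 rows; each row is the pose to reach, as a shift and turn from the pose commanded when the call began, along the tool's axes at that moment; what a row does not reach only later rows make up. Full scale, the value 1, is 750 mm for a shift and pi/4 rad for a turn. A row lasts 1/12 s, in which the tool goes at most 41.7 mm and 7.16 degrees, less where a joint would pass 70% of its speed; a pose out of reach is approached as far as the arm can. A call with a number of a shift or a turn outside -1 to 1 is refused whole. A call with a gripper value outside its range is refused whole. The fingers move at their own pace and stop on an object; "squeeze" is the grip in N (left out, the last holds). Time passes only in rows, so rows that repeat a pose let the fingers close. It gives the time, the measured TCP pose, the force, the opening and the grip force at its end, in the units of the state.
- robot.observe(): the state, without advancing time (a new reading comes with each control period).
- read_camera(name): name is "side" or "top"; returns (picture, depth): 384x512x3 uint8, blue, green, red; 384x512 float32, m along the optical axis (not along the pixel's ray), 0 where there is no reading.
- camera_params(name): a dict with "fx", "fy", "cx", "cy" (pixels), "k1" (the pictures are not rectified: a ray, as slopes to the right and down, at radius r is drawn at 1 + k1 r^2 times it, then the intrinsics apply), "R" (3x3) and "t" (3): a world point X has camera coordinates R X + t. Camera axes: x right, y down, z forward; pixel columns grow to the right and rows downward; lengths in m; the calibration is good to about 2 mm. A picture is of the moment at which its call begins. camera_params takes no time and is no camera call.
- robot.hand_in(): hands the job in; it is judged then, once.
Trained networks look in the newest picture that a camera, given by its name, has taken for a name from the list of things; names that differ only in an ending like _2 or _b are one class to them, and where a whole thing is asked for, a point or a joint stands for the part that bears it (a point fixed in the world has none). Each returns a list of dicts, best first, with "conf" (0 to 1); they miss things now and then, are a little off and sometimes report something else, mostly with a low value. They report only what shows in the picture. A call takes as long as a camera call. They do not tell look-alikes from the thing itself.
- nets.masks_of(camera, query): "region" (384x512 bool, what is visible of it) and "box" ([left, top, right, bottom] in pixels, round what is visible of it).
- nets.landmark_of(camera, query): "pixel" ([row, column] in pixels: a listed point, or the origin of a listed thing).
The state is a dict: "time": time; "qpos": joint angles; "qvel": joint speeds; "joint_efforts": joint torques, N m; "tool_pos": TCP position; "tool_rot": TCP orientation; "contact_force": force on the tool from outside, world axes, zero at the start; "torque": the same for the moment, N m; "opening": finger opening in m; "grip_force": force on a finger pad.
Only numpy, scipy, OpenCV 4.12 (cv2) and the standard library are available. Lean on these libraries where they do the work, as an engineer would, in place of code of your own. Each camera call takes 0.05 s, during which the arm holds its last target. There are 200 camera calls.

## Working session

There is one attempt and no reset: what is moved stays moved. The work goes in short steps, Python scripts to look and compute and a tool call to move; the robot and the scene stay as the last step left them, time stands still between calls to the robot, and variables do not carry over. Pictures are saved under pics/ and viewed, at most 10 in all, crops included, and the job is handed in when it is done.

Besides the shell and the picture viewer there is one more tool, called after "Call:" by a JSON object that holds its "method" and its "body", one argument or row to a line. step_arm: Moves the arm, as the interface text tells. Its arguments: {"type":"object","properties":{"steps":{"type":"array","items":{"type":"object","properties":{"x":{"type":"number","minimum":-1,"maximum":1},"y":{"type":"number","minimum":-1,"maximum":1},"z":{"type":"number","minimum":-1,"maximum":1},"rx":{"type":"number","minimum":-1,"maximum":1},"ry":{"type":"number","minimum":-1,"maximum":1},"rz":{"type":"number","minimum":-1,"maximum":1},"claw":{"type":"number"}}}},"squeeze":{"type":"number"}},"required":["steps"]}

```bash
mkdir -p pics; cat > h.py <<'E'
import numpy as np, cv2
from cell import robot, read_camera, camera_params, nets
def world(cam,u,v,depth=None,z=None):
    p=camera_params(cam);R=np.array(p['R']);t=np.array(p['t'])
    K=np.array([[p['fx'],0,p['cx']],[0,p['fy'],p['cy']],[0,0,1.]])
    a=cv2.undistortPoints(np.array([[[u,v]]],float),K,np.array([p['k1'],0,0,0,0.]))[0,0]
    d=R.T@np.array([a[0],a[1],1.]);c=-R.T@t
    s=depth if depth is not None else (z-c[2])/d[2]
    return c+s*d
E
python3 - <<'E'
from h import *
for c in ("top","side"):
    im,d=read_camera(c); cv2.imwrite(f"pics/{c}0.png",im); np.save(f"{c}d.npy",d)
    p=camera_params(c); print(c,-np.array(p['R']).T@p['t'],p['fx'])
s=robot.observe();print(s)
E
```

```text
top [0.39649951 0.01424351 1.10982085] 402.64984530452
side [-0.37578284 -0.96689549  0.88395967] 463.2065027563598
{'time': 0.1, 'qpos': array([ 9.87980902e-01,  3.42653025e-01,  1.52489892e+00, -3.41643887e-06,
        1.27541026e+00, -1.45976811e-01]), 'qvel': array([-0.00144057, -0.00088232, -0.00183303, -0.00059873,  0.00032648,
       -0.00087421]), 'joint_efforts': array([ 2.24097559e-03, -4.32005060e+01, -2.44694567e+01,  7.18722283e-02,
        5.25809114e-02, -6.02231557e-05]), 'tool_pos': array([0.22188703, 0.47541267, 0.22612236]), 'tool_rot': array([-3.14023720e+00, -1.95979935e-04,  2.70475490e+00]), 'contact_force': array([-0.5977078 ,  0.90518097, -0.53554746]), 'torque': array([-0.00763354, -0.00192277,  0.00560879]), 'grip_force': 0.0, 'opening': 0.09197619145581919}
```

View pics/top0.png

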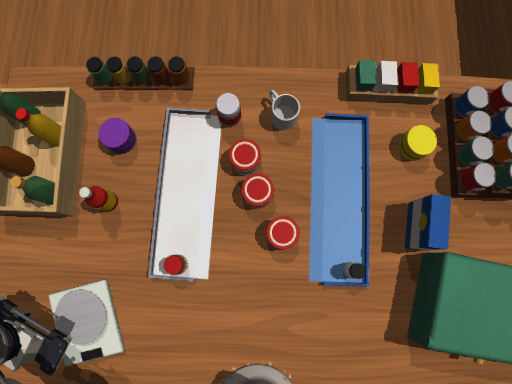

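View pics/side0.png

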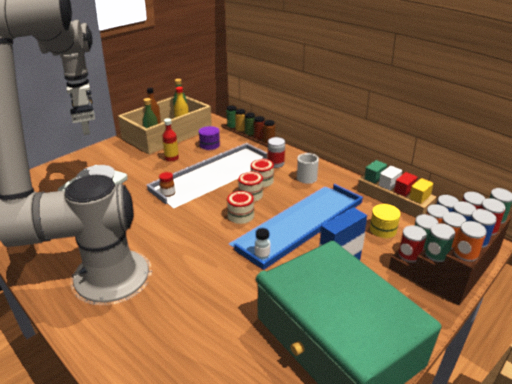

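The top view shows the red-lidded tins at columns/rows (245,157), (257,191) and (283,233). The stock tray is at about (187,195) with the jam jar at (174,265). The refill tray is at about (340,200) with the spice jar at (354,270). The soup can is at (229,108) and the mug at (285,110).

```bash
cat > loc.py <<'E'
from h import *
def tins():
    im,d=read_camera("top")
    hsv=cv2.cvtColor(im,cv2.COLOR_BGR2HSV)
    out=[]
    for m in nets.masks_of("top","tin_1"):
        v,u=np.nonzero(m["region"])
        if m["conf"]<.3 or len(u)<200: continue
        dd=d[v,u]; P=np.array([world("top",a,b,depth=z) for a,b,z in zip(u,v,dd)])
        k=P[:,2]>.062
        if k.sum()<50: continue
        pts=np.stack([u[k],v[k]],1).astype(np.float32)
        (cx,cy),r=cv2.minEnclosingCircle(pts)
        ztop=np.median(P[k,2]); w=world("top",cx,cy,z=ztop)
        out.append((m["conf"],w.round(4),P[k].mean(0).round(4),round(r,1),hsv[v[k],u[k],0].mean().round()))
    return out
if __name__=="__main__":
    for o in tins(): print(*o)
E
python3 - <<'E'
from loc import *
for o in tins(): print(*o)
for n in ["jam_jar","spice_jar","soup_can","mug"]:
    d=read_camera("top")[1]
    for m in nets.masks_of("top",n)[:1]:
        v,u=np.nonzero(m["region"]);P=np.array([world("top",a,b,depth=d[b,a]) for a,b in zip(u,v)])
        k=P[:,2]>P[:,2].max()-.012
        print(n,m["conf"],P[k].mean(0).round(3),P[:,:2].min(0).round(3),P[:,:2].max(0).round(3))
for n in ["stock_tray","refill_tray"]:
    for m in nets.masks_of("top",n)[:1]:
        r=m["region"];v,u=np.nonzero(r)
        P=np.array([world("top",a,b,depth=d[b,a]) for a,b in zip(u,v)])
        print(n,m["conf"],cv2.minAreaRect(P[:,:2].astype(np.float32)))
        # wall-top points
        k=P[:,2]>.018
        print("wall",cv2.minAreaRect(P[k,:2].astype(np.float32)))
        q=P[k]; 
        lo,hi=np.quantile(q[:,0],[.15,.85]);s=q[(q[:,0]>lo)&(q[:,0]<hi)]
        f=np.polyfit(s[:,0],s[:,1],1);print("backwall line y=",f,"std",np.std(s[:,1]-np.polyval(f,s[:,0])))
    print(nets.landmark_of("top",n)[:1])
    for l in nets.landmark_of("top",n)[:1]: print(world("top",l["pixel"][1],l["pixel"][0],z=.004))
E
```

```text
Traceback (most recent call last):
  File "loc.py", line 9, in tins
    dd=d[v,u]; P=np.array([world("top",a,b,depth=z) for a,b,z in zip(u,v,dd)])
                           ~~~~~^^^^^^^^^^^^^^^^^^^
  File "h.py", line 4, in world
    p=camera_params(cam);R=np.array(p['R']);t=np.array(p['t'])
ValueError: time passes only in moves, steps and waits
```

```bash
cat > h.py <<'E'
import numpy as np, cv2
from cell import robot, read_camera, camera_params, nets
C={c:camera_params(c) for c in ("top","side")}
def world(cam,u,v,depth=None,z=None):
    p=C[cam];R=np.array(p['R']);t=np.array(p['t'])
    K=np.array([[p['fx'],0,p['cx']],[0,p['fy'],p['cy']],[0,0,1.]])
    uv=np.stack([np.atleast_1d(u),np.atleast_1d(v)],-1).astype(float)[:,None]
    a=cv2.undistortPoints(uv,K,np.array([p['k1'],0,0,0,0.]))[:,0]
    d=np.c_[a,np.ones(len(a))]@R;c=-R.T@t
    s=np.atleast_1d(depth) if depth is not None else (z-c[2])/d[:,2]
    return c+s[:,None]*d
E
sed -i 's/P=np.array(.*$/P=world("top",u,v,depth=dd)/' loc.py
python3 - <<'E'
from loc import *
for o in tins(): print(*o)
d=read_camera("top")[1]
for n in ["jam_jar","spice_jar","soup_can","mug"]:
    for m in nets.masks_of("top",n)[:1]:
        v,u=np.nonzero(m["region"]);P=world("top",u,v,depth=d[v,u])
        k=P[:,2]>np.quantile(P[:,2],.95)-.012
        print(n,m["conf"],P[k].mean(0).round(3),P[:,:2].min(0).round(3),P[:,:2].max(0).round(3))
for n in ["stock_tray","refill_tray"]:
    for m in nets.masks_of("top",n)[:1]:
        v,u=np.nonzero(m["region"]);P=world("top",u,v,depth=d[v,u])
        print(n,m["conf"],cv2.minAreaRect(P[:,:2].astype(np.float32)))
        k=(P[:,2]>.018)&(P[:,2]<.032)
        q=P[k];print("wall",cv2.minAreaRect(q[:,:2].astype(np.float32)))
        lo,hi=np.quantile(q[:,0],[.15,.85]);s=q[(q[:,0]>lo)&(q[:,0]<hi)]
        f=np.polyfit(s[:,0],s[:,1],1);print("backwall",f,np.std(s[:,1]-np.polyval(f,s[:,0])))
    for l in nets.landmark_of("top",n)[:1]: print(l["conf"],world("top",l["pixel"][1],l["pixel"][0],z=.004))
E
```

```text
0.97 [[ 0.4572 -0.0561  0.0715]] [ 0.4573 -0.056   0.0739] 16.6 6.0
0.67 [[0.6574 0.0474 0.0715]] [0.6597 0.0472 0.0792] 17.4 4.0
0.67 [[0.7125 0.3967 0.0708]] [0.7108 0.3993 0.0848] 18.0 140.0
0.66 [[ 0.716  -0.4332  0.0717]] [ 0.7157 -0.4337  0.0715] 15.7 28.0
0.62 [[0.5687 0.011  0.0714]] [0.568  0.0111 0.0751] 16.3 5.0
jam_jar 0.86 [0.368 0.219 0.087] [0.341 0.014] [0.396 0.263]
spice_jar 0.59 [ 0.364 -0.244  0.095] [ 0.337 -0.284] [0.396 0.014]
soup_can 0.63 [0.787 0.096 0.105] [0.396 0.014] [0.863 0.137]
mug 0.69 [ 0.785 -0.057  0.104] [ 0.396 -0.108] [0.869 0.014]
stock_tray 0.68 ((0.5641545057296753, 0.15255317091941833), (0.2836034297943115, 0.4799243211746216), 88.79607391357422)
wall ((0.5660936832427979, 0.22671955823898315), (0.12329224497079849, 0.478198766708374), 87.08419799804688)
backwall [-0.07831331  0.32390505] 0.015484282151327041
0.7 [[0.56136002 0.22187631 0.004     ]]
refill_tray 0.77 ((0.5653276443481445, -0.1460399180650711), (0.31636297702789307, 0.49104195833206177), 89.29080200195312)
wall ((0.5600225925445557, -0.23503327369689941), (0.12683969736099243, 0.47878170013427734), 88.99083709716797)
backwall [-0.03707239 -0.26943397] 0.013123194870668068
0.66 [[ 0.55763013 -0.23456906  0.004     ]]
```

Call:
{"method": "step_arm", "body": {
  "steps": [
    {"x": -0.62,"y": -0.586,"rz": 1,"claw": -0.13},
    {"x": -0.62,"y": -0.586,"rz": 1,"claw": -0.13},
    {"x": -0.62,"y": -0.586,"rz": 1,"claw": -0.13},
    {"x": -0.62,"y": -0.586,"rz": 1,"claw": -0.13},
    {"x": -0.62,"y": -0.586,"rz": 1,"claw": -0.13},
    {"x": -0.62,"y": -0.586,"rz": 1,"claw": -0.13},
    {"x": -0.62,"y": -0.586,"rz": 1,"claw": -0.13},
    {"x": -0.62,"y": -0.586,"rz": 1,"claw": -0.13},
    {"x": -0.62,"y": -0.586,"rz": 1,"claw": -0.13},
    {"x": -0.62,"y": -0.586,"rz": 1,"claw": -0.13},
    {"x": -0.62,"y": -0.586,"rz": 1,"claw": -0.13},
    {"x": -0.62,"y": -0.586,"rz": 1,"claw": -0.13}
  ]
}}

```text
$.steps[0]: bad value
```

Call:
{"method": "step_arm", "body": {
  "steps": [
    {"x": -0.62,"y": -0.58,"z": 0.0,"rx": 0.0,"ry": 0.0,"rz": 0.95,"claw": -0.13}
  ]
}}

```text
time: 0.83
tool_pos: [0.2365, 0.4407, 0.2264]
tool_rot: [3.139, -0.002, 2.584]
contact_force: [1.2, -0.8, 0.5]
opening: 0.0887
grip_force: 0.0
```

Call:
{"method": "step_arm", "body": {
  "steps": [
    {"x": -0.64,"y": -0.48,"z": 0,"rx": 0,"ry": 0,"rz": 0.95,"claw": -0.13},
    {"x": -0.64,"y": -0.48,"z": 0,"rx": 0,"ry": 0,"rz": 0.95,"claw": -0.13},
    {"x": -0.64,"y": -0.48,"z": 0,"rx": 0,"ry": 0,"rz": 0.95,"claw": -0.13},
    {"x": -0.64,"y": -0.48,"z": 0,"rx": 0,"ry": 0,"rz": 0.95,"claw": -0.13},
    {"x": -0.64,"y": -0.48,"z": 0,"rx": 0,"ry": 0,"rz": 0.95,"claw": -0.13},
    {"x": -0.64,"y": -0.48,"z": 0,"rx": 0,"ry": 0,"rz": 0.95,"claw": -0.13},
    {"x": -0.64,"y": -0.48,"z": 0,"rx": 0,"ry": 0,"rz": 0.95,"claw": -0.13},
    {"x": -0.64,"y": -0.48,"z": 0,"rx": 0,"ry": 0,"rz": 0.95,"claw": -0.13},
    {"x": -0.64,"y": -0.48,"z": 0,"rx": 0,"ry": 0,"rz": 0.95,"claw": -0.13},
    {"x": -0.64,"y": -0.48,"z": 0,"rx": 0,"ry": 0,"rz": 0.95,"claw": -0.13},
    {"x": -0.64,"y": -0.48,"z": 0,"rx": 0,"ry": 0,"rz": 0.95,"claw": -0.13},
    {"x": -0.64,"y": -0.48,"z": 0,"rx": 0,"ry": 0,"rz": 0.95,"claw": -0.13}
  ]
}}

```text
time: 1.83
tool_pos: [0.4166, -0.0321, 0.227]
tool_rot: [3.141, 0.0, 1.833]
contact_force: [1.0, -0.2, -0.7]
opening: 0.0398
grip_force: 0.0
```

Call:
{"method": "step_arm", "body": {
  "steps": [
    {"x": -0.13,"y": 0.02,"z": 0.1,"rx": 0,"ry": 0,"rz": 0.334,"claw": -0.13},
    {"x": -0.13,"y": 0.02,"z": 0.14,"rx": 0,"ry": 0,"rz": 0.334,"claw": -0.13},
    {"x": -0.13,"y": 0.02,"z": 0.14,"rx": 0,"ry": 0,"rz": 0.334,"claw": -0.13},
    {"x": -0.13,"y": 0.02,"z": 0.14,"rx": 0,"ry": 0,"rz": 0.334,"claw": -0.13},
    {"x": -0.13,"y": 0.02,"z": 0.14,"rx": 0,"ry": 0,"rz": 0.334,"claw": -0.13}
  ]
}}

```text
time: 2.25
tool_pos: [0.4551, -0.1218, 0.1184]
tool_rot: [-3.136, -0.002, 1.568]
contact_force: [0.1, 0.8, 0.2]
opening: 0.0399
grip_force: 0.0
```

Call:
{"method": "step_arm", "body": {
  "steps": [
    {"x": 0,"y": 0.003,"z": 0.05,"rx": 0,"ry": 0,"rz": 0,"claw": -0.13},
    {"x": 0,"y": 0.003,"z": 0.1,"rx": 0,"ry": 0,"rz": 0,"claw": -0.13},
    {"x": 0,"y": 0.003,"z": 0.125,"rx": 0,"ry": 0,"rz": 0,"claw": -0.13},
    {"x": 0,"y": 0.003,"z": 0.125,"rx": 0,"ry": 0,"rz": 0,"claw": -0.13}
  ]
}}

```text
time: 2.58
tool_pos: [0.4562, -0.1185, 0.0256]
tool_rot: [-3.136, -0.003, 1.572]
contact_force: [-0.2, -0.3, -0.0]
opening: 0.0401
grip_force: 0.0
```

Call:
{"method": "step_arm", "body": {
  "steps": [
    {"x": 0.013,"y": 0,"z": 0,"rx": 0,"ry": 0,"rz": 0,"claw": -0.13},
    {"x": 0.026,"y": 0,"z": 0,"rx": 0,"ry": 0,"rz": 0,"claw": -0.13},
    {"x": 0.033,"y": 0,"z": 0,"rx": 0,"ry": 0,"rz": 0,"claw": -0.13}
  ]
}}

```text
time: 2.83
tool_pos: [0.4593, -0.0944, 0.0299]
tool_rot: [3.139, 0.001, 1.573]
contact_force: [-1.4, -3.3, 0.8]
opening: 0.0397
grip_force: 1.5
```

Call:
{"method": "step_arm", "body": {
  "steps": [
    {"x": 0.005,"y": 0,"z": 0,"rx": 0,"ry": 0,"rz": 0,"claw": -0.13},
    {"x": 0.01,"y": 0,"z": 0,"rx": 0,"ry": 0,"rz": 0,"claw": -0.13}
  ]
}}

```text
time: 3.0
tool_pos: [0.4594, -0.0877, 0.0295]
tool_rot: [3.139, 0.002, 1.573]
contact_force: [-0.8, -5.1, 3.4]
opening: 0.0401
grip_force: 2.4
```

Call:
{"method": "step_arm", "body": {
  "steps": [
    {"x": 0.005,"y": 0,"z": 0,"rx": 0,"ry": 0,"rz": 0,"claw": -0.13},
    {"x": 0.01,"y": 0,"z": 0,"rx": 0,"ry": 0,"rz": 0,"claw": -0.13}
  ]
}}

```text
time: 3.17
tool_pos: [0.4596, -0.0807, 0.029]
tool_rot: [3.138, 0.001, 1.571]
contact_force: [-0.1, -5.0, 4.8]
opening: 0.0398
grip_force: 3.0
```

Call:
{"method": "step_arm", "body": {
  "steps": [
    {"x": 0.005,"y": 0,"z": 0,"rx": 0,"ry": 0,"rz": 0,"claw": -0.13},
    {"x": 0.01,"y": 0,"z": 0,"rx": 0,"ry": 0,"rz": 0,"claw": -0.13}
  ]
}}

```text
time: 3.33
tool_pos: [0.4597, -0.0734, 0.029]
tool_rot: [3.138, 0.001, 1.571]
contact_force: [0.6, -4.7, 5.3]
opening: 0.0399
grip_force: 3.1
```

Call:
{"method": "step_arm", "body": {
  "steps": [
    {"x": 0.005,"y": 0,"z": 0,"rx": 0,"ry": 0,"rz": 0,"claw": -0.13},
    {"x": 0.01,"y": 0,"z": 0,"rx": 0,"ry": 0,"rz": 0,"claw": -0.13}
  ]
}}

```text
time: 3.5
tool_pos: [0.4597, -0.0659, 0.029]
tool_rot: [3.138, 0.001, 1.571]
contact_force: [0.0, -6.1, 4.9]
opening: 0.0403
grip_force: 3.1
```

```bash
python3 - <<'E'
from loc import *
for o in tins(): print(*o)
im,_=read_camera("side"); cv2.imwrite("pics/s1.png",cv2.resize(im[100:290,120:380],None,fx=3,fy=3,interpolation=cv2.INTER_CUBIC))
print(robot.observe()["contact_force"],robot.observe()["tool_pos"])
E
```

```text
0.73 [[0.6617 0.0475 0.0713]] [0.6613 0.0472 0.0738] 16.1 4.0
0.72 [[0.7139 0.4042 0.0709]] [0.7131 0.4031 0.0751] 15.7 140.0
0.59 [[ 0.7135 -0.4331  0.0718]] [ 0.7134 -0.4324  0.0745] 15.4 28.0
0.56 [[0.5685 0.0116 0.0714]] [0.568  0.0118 0.0752] 16.3 7.0
[ 0.9815695  -2.39816912  1.52029928] [ 0.45932238 -0.06538276  0.02854468]
```

View pics/s1.png

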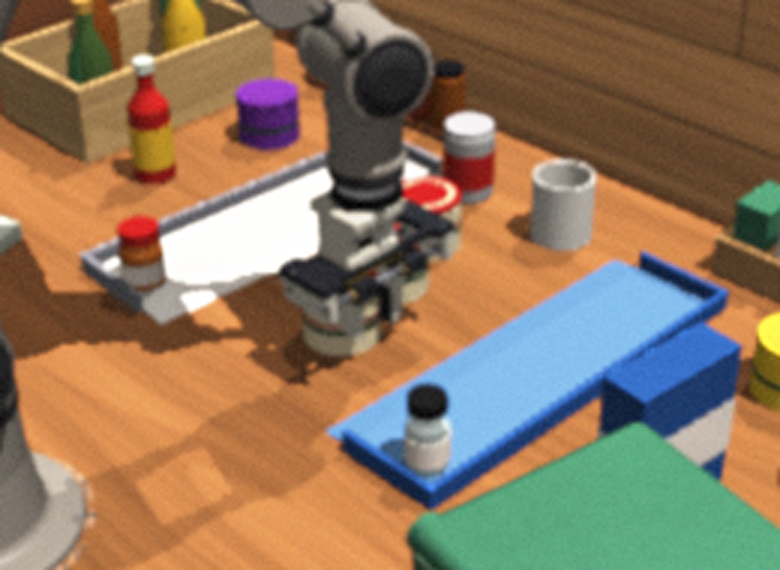

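Call:
{"method": "step_arm", "body": {
  "steps": [
    {"x": -0.012,"y": 0,"z": -0.003,"rx": 0,"ry": 0,"rz": 0,"claw": -0.13},
    {"x": -0.012,"y": 0,"z": -0.003,"rx": 0,"ry": 0,"rz": 0,"claw": -0.13},
    {"x": -0.012,"y": 0,"z": -0.003,"rx": 0,"ry": 0,"rz": 0,"claw": -0.13},
    {"x": -0.012,"y": 0,"z": -0.003,"rx": 0,"ry": 0,"rz": 0,"claw": -0.13}
  ]
}}

```text
time: 3.98
tool_pos: [0.4579, -0.0744, 0.03]
tool_rot: [-3.141, -0.001, 1.571]
contact_force: [0.5, -0.2, -0.1]
opening: 0.0402
grip_force: 0.0
```

Call:
{"method": "step_arm", "body": {
  "steps": [
    {"x": 0.004,"y": 0,"z": 0,"rx": 0,"ry": 0,"rz": 0,"claw": -0.13},
    {"x": 0.008,"y": 0,"z": 0,"rx": 0,"ry": 0,"rz": 0,"claw": -0.13},
    {"x": 0.012,"y": 0,"z": 0,"rx": 0,"ry": 0,"rz": 0,"claw": -0.13}
  ]
}}

```text
time: 4.23
tool_pos: [0.4583, -0.0651, 0.0301]
tool_rot: [-3.142, -0.0, 1.571]
contact_force: [0.9, -2.0, -0.4]
opening: 0.0401
grip_force: 1.1
```

Call:
{"method": "step_arm", "body": {
  "steps": [
    {"x": 0.004,"y": 0,"z": 0,"rx": 0,"ry": 0,"rz": 0,"claw": -0.13},
    {"x": 0.008,"y": 0,"z": 0,"rx": 0,"ry": 0,"rz": 0,"claw": -0.13},
    {"x": 0.012,"y": 0,"z": 0,"rx": 0,"ry": 0,"rz": 0,"claw": -0.13}
  ]
}}

```text
time: 4.48
tool_pos: [0.4584, -0.0561, 0.0302]
tool_rot: [3.141, 0.0, 1.572]
contact_force: [0.3, -2.9, 0.2]
opening: 0.0404
grip_force: 1.2
```

Call:
{"method": "step_arm", "body": {
  "steps": [
    {"x": 0.004,"y": 0,"z": 0,"rx": 0,"ry": 0,"rz": 0,"claw": -0.13},
    {"x": 0.008,"y": 0,"z": 0,"rx": 0,"ry": 0,"rz": 0,"claw": -0.13}
  ]
}}

```text
time: 4.65
tool_pos: [0.4583, -0.0501, 0.0302]
tool_rot: [-3.141, 0.0, 1.572]
contact_force: [-0.1, -2.9, -0.8]
opening: 0.0398
grip_force: 1.3
```

Call:
{"method": "step_arm", "body": {
  "steps": [
    {"x": 0.004,"y": 0,"z": 0,"rx": 0,"ry": 0,"rz": 0,"claw": -0.13},
    {"x": 0.008,"y": 0,"z": 0,"rx": 0,"ry": 0,"rz": 0,"claw": -0.13}
  ]
}}

```text
time: 4.82
tool_pos: [0.4583, -0.0441, 0.0302]
tool_rot: [-3.141, -0.0, 1.571]
contact_force: [0.4, -1.9, -0.5]
opening: 0.0399
grip_force: 1.3
```

Call:
{"method": "step_arm", "body": {
  "steps": [
    {"x": 0.01,"y": 0,"z": 0,"rx": 0,"ry": 0,"rz": 0,"claw": -0.13},
    {"x": 0.02,"y": 0,"z": 0,"rx": 0,"ry": 0,"rz": 0,"claw": -0.13},
    {"x": 0.03,"y": 0,"z": 0,"rx": 0,"ry": 0,"rz": 0,"claw": -0.13},
    {"x": 0.04,"y": 0,"z": 0,"rx": 0,"ry": 0,"rz": 0,"claw": -0.13},
    {"x": 0.05,"y": 0,"z": 0,"rx": 0,"ry": 0,"rz": 0,"claw": -0.13},
    {"x": 0.06,"y": 0,"z": 0,"rx": 0,"ry": 0,"rz": 0,"claw": -0.13},
    {"x": 0.07,"y": 0,"z": 0,"rx": 0,"ry": 0,"rz": 0,"claw": -0.13},
    {"x": 0.08,"y": 0,"z": 0,"rx": 0,"ry": 0,"rz": 0,"claw": -0.13},
    {"x": 0.09,"y": 0,"z": 0,"rx": 0,"ry": 0,"rz": 0,"claw": -0.13},
    {"x": 0.1,"y": 0,"z": 0,"rx": 0,"ry": 0,"rz": 0,"claw": -0.13},
    {"x": 0.11,"y": 0,"z": 0,"rx": 0,"ry": 0,"rz": 0,"claw": -0.13},
    {"x": 0.12,"y": 0,"z": 0,"rx": 0,"ry": 0,"rz": 0,"claw": -0.13}
  ]
}}

```text
time: 5.82
tool_pos: [0.4582, 0.0464, 0.0302]
tool_rot: [-3.142, -0.0, 1.571]
contact_force: [-0.5, -3.1, -0.5]
opening: 0.04
grip_force: 1.2
```

Call:
{"method": "step_arm", "body": {
  "steps": [
    {"x": 0.008,"y": 0,"z": 0,"rx": 0,"ry": 0,"rz": 0,"claw": -0.13},
    {"x": 0.016,"y": 0,"z": 0,"rx": 0,"ry": 0,"rz": 0,"claw": -0.13},
    {"x": 0.024,"y": 0,"z": 0,"rx": 0,"ry": 0,"rz": 0,"claw": -0.13},
    {"x": 0.032,"y": 0,"z": 0,"rx": 0,"ry": 0,"rz": 0,"claw": -0.13},
    {"x": 0.04,"y": 0,"z": 0,"rx": 0,"ry": 0,"rz": 0,"claw": -0.13},
    {"x": 0.048,"y": 0,"z": 0,"rx": 0,"ry": 0,"rz": 0,"claw": -0.13},
    {"x": 0.056,"y": 0,"z": 0,"rx": 0,"ry": 0,"rz": 0,"claw": -0.13},
    {"x": 0.064,"y": 0,"z": 0,"rx": 0,"ry": 0,"rz": 0,"claw": -0.13},
    {"x": 0.072,"y": 0,"z": 0,"rx": 0,"ry": 0,"rz": 0,"claw": -0.13},
    {"x": 0.08,"y": 0,"z": 0,"rx": 0,"ry": 0,"rz": 0,"claw": -0.13},
    {"x": 0.088,"y": 0,"z": 0,"rx": 0,"ry": 0,"rz": 0,"claw": -0.13},
    {"x": 0.096,"y": 0,"z": 0,"rx": 0,"ry": 0,"rz": 0,"claw": -0.13}
  ]
}}

```text
time: 6.82
tool_pos: [0.4585, 0.1181, 0.0305]
tool_rot: [3.141, 0.0, 1.571]
contact_force: [0.7, -5.2, 3.4]
opening: 0.0401
grip_force: 3.0
```

Call:
{"method": "step_arm", "body": {
  "steps": [
    {"x": 0.008,"y": 0,"z": 0,"rx": 0,"ry": 0,"rz": 0,"claw": -0.13},
    {"x": 0.016,"y": 0,"z": 0,"rx": 0,"ry": 0,"rz": 0,"claw": -0.13},
    {"x": 0.024,"y": 0,"z": 0,"rx": 0,"ry": 0,"rz": 0,"claw": -0.13},
    {"x": 0.032,"y": 0,"z": 0,"rx": 0,"ry": 0,"rz": 0,"claw": -0.13},
    {"x": 0.04,"y": 0,"z": 0,"rx": 0,"ry": 0,"rz": 0,"claw": -0.13},
    {"x": 0.048,"y": 0,"z": 0,"rx": 0,"ry": 0,"rz": 0,"claw": -0.13},
    {"x": 0.056,"y": 0,"z": 0,"rx": 0,"ry": 0,"rz": 0,"claw": -0.13},
    {"x": 0.064,"y": 0,"z": 0,"rx": 0,"ry": 0,"rz": 0,"claw": -0.13},
    {"x": 0.072,"y": 0,"z": 0,"rx": 0,"ry": 0,"rz": 0,"claw": -0.13},
    {"x": 0.078,"y": 0,"z": 0,"rx": 0,"ry": 0,"rz": 0,"claw": -0.13},
    {"x": 0.078,"y": 0,"z": 0,"rx": 0,"ry": 0,"rz": 0,"claw": -0.13}
  ]
}}

```text
time: 7.73
tool_pos: [0.4582, 0.1772, 0.0303]
tool_rot: [3.141, -0.001, 1.572]
contact_force: [0.8, -1.1, 0.4]
opening: 0.0401
grip_force: 0.4
```

Call:
{"method": "step_arm", "body": {
  "steps": [
    {"x": -0.03,"y": 0,"z": 0,"rx": 0,"ry": 0,"rz": 0,"claw": -0.13},
    {"x": -0.06,"y": 0,"z": -0.03,"rx": 0,"ry": 0,"rz": 0,"claw": -0.13},
    {"x": -0.1,"y": 0.02,"z": -0.07,"rx": 0,"ry": 0,"rz": 0,"claw": -0.13},
    {"x": -0.15,"y": 0.05,"z": -0.12,"rx": 0,"ry": 0,"rz": 0,"claw": -0.13},
    {"x": -0.2,"y": 0.09,"z": -0.12,"rx": 0,"ry": 0,"rz": 0,"claw": -0.13},
    {"x": -0.25,"y": 0.12,"z": -0.12,"rx": 0,"ry": 0,"rz": 0,"claw": -0.13},
    {"x": -0.3,"y": 0.146,"z": -0.12,"rx": 0,"ry": 0,"rz": 0,"claw": -0.13},
    {"x": -0.32,"y": 0.146,"z": -0.12,"rx": 0,"ry": 0,"rz": 0,"claw": -0.13},
    {"x": -0.32,"y": 0.146,"z": -0.12,"rx": 0,"ry": 0,"rz": 0,"claw": -0.13},
    {"x": -0.32,"y": 0.146,"z": -0.12,"rx": 0,"ry": 0,"rz": 0,"claw": -0.13}
  ]
}}

```text
time: 8.57
tool_pos: [0.5679, -0.065, 0.1194]
tool_rot: [-3.141, -0.001, 1.568]
contact_force: [-0.5, 0.8, 0.0]
opening: 0.0398
grip_force: 0.0
```

```bash
python3 loc.py; python3 -c "
from h import *
im,_=read_camera('top'); cv2.imwrite('pics/t2.png',im)"
```

```text
0.9 [[ 0.7092 -0.4316  0.0717]] [ 0.7134 -0.4318  0.0759] 16.6 28.0
0.77 [[0.5691 0.0136 0.0714]] [0.5722 0.0302 0.0844] 15.8 27.0
0.57 [[0.6615 0.0474 0.0713]] [0.6607 0.0473 0.0763] 16.2 5.0
0.57 [[0.7159 0.4056 0.0709]] [0.7135 0.4029 0.0764] 15.7 140.0
```

View pics/t2.png

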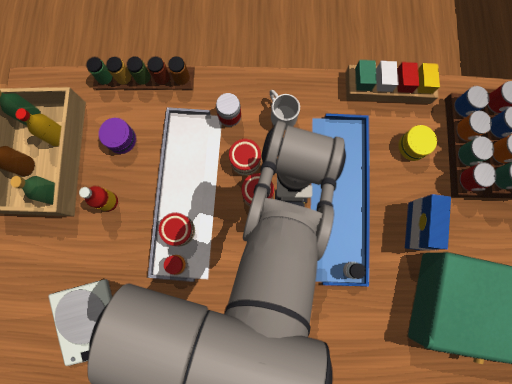

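Tin A stands in the stock tray at about (176,229), and the gripper is poised behind tin B at (257,191). Next I test B.

Call:
{"method": "step_arm", "body": {
  "steps": [
    {"x": 0,"y": 0,"z": 0.05,"rx": 0,"ry": 0,"rz": 0,"claw": -0.13},
    {"x": 0,"y": 0,"z": 0.1,"rx": 0,"ry": 0,"rz": 0,"claw": -0.13},
    {"x": 0,"y": 0,"z": 0.118,"rx": 0,"ry": 0,"rz": 0,"claw": -0.13},
    {"x": 0,"y": 0,"z": 0.118,"rx": 0,"ry": 0,"rz": 0,"claw": -0.13},
    {"x": 0,"y": 0,"z": 0.118,"rx": 0,"ry": 0,"rz": 0,"claw": -0.13},
    {"x": 0,"y": 0,"z": 0.118,"rx": 0,"ry": 0,"rz": 0,"claw": -0.13}
  ]
}}

```text
time: 9.22
tool_pos: [0.5688, -0.0631, 0.0332]
tool_rot: [3.139, 0.0, 1.573]
contact_force: [0.4, -0.2, 0.5]
opening: 0.0401
grip_force: 0.0
```

Call:
{"method": "step_arm", "body": {
  "steps": [
    {"x": 0.006,"y": 0,"z": 0,"rx": 0,"ry": 0,"rz": 0,"claw": -0.13},
    {"x": 0.012,"y": 0,"z": 0,"rx": 0,"ry": 0,"rz": 0,"claw": -0.13},
    {"x": 0.018,"y": 0,"z": 0,"rx": 0,"ry": 0,"rz": 0,"claw": -0.13},
    {"x": 0.024,"y": 0,"z": 0,"rx": 0,"ry": 0,"rz": 0,"claw": -0.13},
    {"x": 0.03,"y": 0,"z": 0,"rx": 0,"ry": 0,"rz": 0,"claw": -0.13},
    {"x": 0.034,"y": 0,"z": 0,"rx": 0,"ry": 0,"rz": 0,"claw": -0.13},
    {"x": 0.038,"y": 0,"z": 0,"rx": 0,"ry": 0,"rz": 0,"claw": -0.13},
    {"x": 0.042,"y": 0,"z": 0,"rx": 0,"ry": 0,"rz": 0,"claw": -0.13},
    {"x": 0.046,"y": 0,"z": 0,"rx": 0,"ry": 0,"rz": 0,"claw": -0.13},
    {"x": 0.05,"y": 0,"z": 0,"rx": 0,"ry": 0,"rz": 0,"claw": -0.13}
  ]
}}

```text
time: 10.05
tool_pos: [0.5679, -0.0262, 0.0317]
tool_rot: [3.141, 0.0, 1.571]
contact_force: [0.6, -0.8, 0.9]
opening: 0.0398
grip_force: 0.3
```

Call:
{"method": "step_arm", "body": {
  "steps": [
    {"x": 0.004,"y": 0,"z": 0,"rx": 0,"ry": 0,"rz": 0,"claw": -0.13},
    {"x": 0.008,"y": 0,"z": 0,"rx": 0,"ry": 0,"rz": 0,"claw": -0.13}
  ]
}}

```text
time: 10.22
tool_pos: [0.5679, -0.0201, 0.0317]
tool_rot: [3.142, -0.0, 1.571]
contact_force: [0.6, -0.5, 1.0]
opening: 0.0399
grip_force: 0.3
```

Call:
{"method": "step_arm", "body": {
  "steps": [
    {"x": 0.004,"y": 0,"z": 0,"rx": 0,"ry": 0,"rz": 0,"claw": -0.13},
    {"x": 0.008,"y": 0,"z": 0,"rx": 0,"ry": 0,"rz": 0,"claw": -0.13}
  ]
}}

```text
time: 10.38
tool_pos: [0.5678, -0.0141, 0.0317]
tool_rot: [-3.142, -0.0, 1.571]
contact_force: [0.3, -1.4, -0.2]
opening: 0.0399
grip_force: 0.3
```

Call:
{"method": "step_arm", "body": {
  "steps": [
    {"x": 0.004,"y": 0,"z": 0,"rx": 0,"ry": 0,"rz": 0,"claw": -0.13},
    {"x": 0.008,"y": 0,"z": 0,"rx": 0,"ry": 0,"rz": 0,"claw": -0.13}
  ]
}}

```text
time: 10.55
tool_pos: [0.5678, -0.008, 0.0317]
tool_rot: [-3.142, -0.0, 1.571]
contact_force: [-0.5, -0.4, -0.2]
opening: 0.0403
grip_force: 0.3
```

B is empty (about 0.7 N against 2.5 N for A). I move round to its other side and push it into the refill tray.

Call:
{"method": "step_arm", "body": {
  "steps": [
    {"x": -0.02,"y": 0,"z": 0,"rx": 0,"ry": 0,"rz": 0,"claw": -0.13},
    {"x": -0.025,"y": 0,"z": -0.04,"rx": 0,"ry": 0,"rz": 0,"claw": -0.13},
    {"x": -0.02,"y": 0,"z": -0.09,"rx": 0,"ry": 0,"rz": 0,"claw": -0.13},
    {"x": 0.03,"y": 0,"z": -0.1,"rx": 0,"ry": 0,"rz": 0,"claw": -0.13},
    {"x": 0.08,"y": 0,"z": -0.1,"rx": 0,"ry": 0,"rz": 0,"claw": -0.13},
    {"x": 0.13,"y": 0,"z": -0.1,"rx": 0,"ry": 0,"rz": 0,"claw": -0.13},
    {"x": 0.17,"y": 0,"z": -0.1,"rx": 0,"ry": 0,"rz": 0,"claw": -0.13},
    {"x": 0.17,"y": 0,"z": -0.1,"rx": 0,"ry": 0,"rz": 0,"claw": -0.13},
    {"x": 0.17,"y": 0,"z": -0.07,"rx": 0,"ry": 0,"rz": 0,"claw": -0.13},
    {"x": 0.17,"y": 0,"z": -0.03,"rx": 0,"ry": 0,"rz": 0,"claw": -0.13},
    {"x": 0.17,"y": 0,"z": 0,"rx": 0,"ry": 0,"rz": 0,"claw": -0.13},
    {"x": 0.17,"y": 0,"z": 0,"rx": 0,"ry": 0,"rz": 0,"claw": -0.13}
  ]
}}

```text
time: 11.55
tool_pos: [0.5645, 0.1187, 0.0273]
tool_rot: [-3.133, 0.001, 1.571]
contact_force: [-1.0, -0.1, -0.3]
opening: 0.0399
grip_force: 0.0
```

Call:
{"method": "step_arm", "body": {
  "steps": [
    {"x": -0.008,"y": 0,"z": 0,"rx": 0,"ry": 0,"rz": 0,"claw": -0.13},
    {"x": -0.016,"y": 0,"z": 0,"rx": 0,"ry": 0,"rz": 0,"claw": -0.13},
    {"x": -0.024,"y": 0,"z": 0,"rx": 0,"ry": 0,"rz": 0,"claw": -0.13},
    {"x": -0.032,"y": 0,"z": 0,"rx": 0,"ry": 0,"rz": 0,"claw": -0.13},
    {"x": -0.04,"y": 0,"z": 0,"rx": 0,"ry": 0,"rz": 0,"claw": -0.13},
    {"x": -0.048,"y": 0,"z": 0,"rx": 0,"ry": 0,"rz": 0,"claw": -0.13},
    {"x": -0.056,"y": 0,"z": 0,"rx": 0,"ry": 0,"rz": 0,"claw": -0.13},
    {"x": -0.064,"y": 0,"z": 0,"rx": 0,"ry": 0,"rz": 0,"claw": -0.13}
  ]
}}

```text
time: 12.22
tool_pos: [0.568, 0.0706, 0.0321]
tool_rot: [3.141, -0.0, 1.571]
contact_force: [0.6, 0.9, 0.8]
opening: 0.0399
grip_force: 0.7
```

```bash
python3 loc.py; python3 -c "
from h import *
im,_=read_camera('top'); cv2.imwrite('pics/t3.png',im)"
```

```text
0.73 [[ 0.7085 -0.423   0.0716]] [ 0.7118 -0.4289  0.0818] 18.5 28.0
0.7 [[0.7046 0.3997 0.071 ]] [0.7119 0.4007 0.0807] 19.0 140.0
0.53 [[0.5659 0.0046 0.0711]] [ 0.563  -0.0062  0.0899] 13.0 5.0
```

View pics/t3.png

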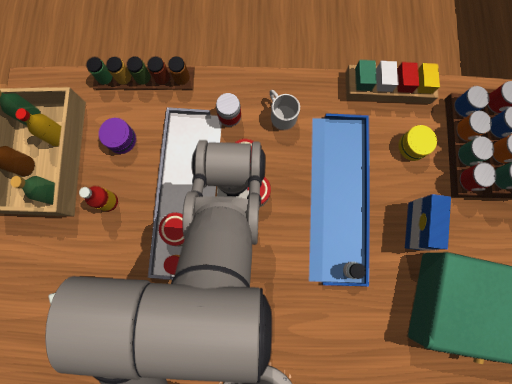

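B is in the fork with its rim showing at (262,190), so I push it to the refill tray.

Call:
{"method": "step_arm", "body": {
  "steps": [
    {"x": -0.01,"y": 0,"z": 0,"rx": 0,"ry": 0,"rz": 0,"claw": -0.13},
    {"x": -0.02,"y": 0,"z": 0,"rx": 0,"ry": 0,"rz": 0,"claw": -0.13},
    {"x": -0.03,"y": 0,"z": 0,"rx": 0,"ry": 0,"rz": 0,"claw": -0.13},
    {"x": -0.04,"y": 0,"z": 0,"rx": 0,"ry": 0,"rz": 0,"claw": -0.13},
    {"x": -0.05,"y": 0,"z": 0,"rx": 0,"ry": 0,"rz": 0,"claw": -0.13},
    {"x": -0.06,"y": 0,"z": 0,"rx": 0,"ry": 0,"rz": 0,"claw": -0.13},
    {"x": -0.07,"y": 0,"z": 0,"rx": 0,"ry": 0,"rz": 0,"claw": -0.13},
    {"x": -0.08,"y": 0,"z": 0,"rx": 0,"ry": 0,"rz": 0,"claw": -0.13},
    {"x": -0.09,"y": 0,"z": 0,"rx": 0,"ry": 0,"rz": 0,"claw": -0.13},
    {"x": -0.1,"y": 0,"z": 0,"rx": 0,"ry": 0,"rz": 0,"claw": -0.13},
    {"x": -0.11,"y": 0,"z": 0,"rx": 0,"ry": 0,"rz": 0,"claw": -0.13},
    {"x": -0.12,"y": 0,"z": 0,"rx": 0,"ry": 0,"rz": 0,"claw": -0.13}
  ]
}}

```text
time: 13.37
tool_pos: [0.5679, -0.0196, 0.0317]
tool_rot: [3.141, -0.0, 1.571]
contact_force: [0.0, 0.2, 0.3]
opening: 0.04
grip_force: 0.3
```

Call:
{"method": "step_arm", "body": {
  "steps": [
    {"x": -0.009,"y": 0,"z": 0,"rx": 0,"ry": 0,"rz": 0,"claw": -0.13},
    {"x": -0.018,"y": 0,"z": 0,"rx": 0,"ry": 0,"rz": 0,"claw": -0.13},
    {"x": -0.027,"y": 0,"z": 0,"rx": 0,"ry": 0,"rz": 0,"claw": -0.13},
    {"x": -0.036,"y": 0,"z": 0,"rx": 0,"ry": 0,"rz": 0,"claw": -0.13},
    {"x": -0.045,"y": 0,"z": 0,"rx": 0,"ry": 0,"rz": 0,"claw": -0.13},
    {"x": -0.054,"y": 0,"z": 0,"rx": 0,"ry": 0,"rz": 0,"claw": -0.13},
    {"x": -0.063,"y": 0,"z": 0,"rx": 0,"ry": 0,"rz": 0,"claw": -0.13},
    {"x": -0.072,"y": 0,"z": 0,"rx": 0,"ry": 0,"rz": 0,"claw": -0.13},
    {"x": -0.081,"y": 0,"z": 0,"rx": 0,"ry": 0,"rz": 0,"claw": -0.13},
    {"x": -0.09,"y": 0,"z": 0,"rx": 0,"ry": 0,"rz": 0,"claw": -0.13},
    {"x": -0.099,"y": 0,"z": 0,"rx": 0,"ry": 0,"rz": 0,"claw": -0.13},
    {"x": -0.108,"y": 0,"z": 0,"rx": 0,"ry": 0,"rz": 0,"claw": -0.13}
  ]
}}

```text
time: 14.37
tool_pos: [0.5679, -0.1005, 0.0318]
tool_rot: [3.141, -0.0, 1.571]
contact_force: [0.7, 1.6, 1.4]
opening: 0.0395
grip_force: 0.8
```

Call:
{"method": "step_arm", "body": {
  "steps": [
    {"x": -0.009,"y": 0,"z": 0,"rx": 0,"ry": 0,"rz": 0,"claw": -0.13},
    {"x": -0.018,"y": 0,"z": 0,"rx": 0,"ry": 0,"rz": 0,"claw": -0.13},
    {"x": -0.027,"y": 0,"z": 0,"rx": 0,"ry": 0,"rz": 0,"claw": -0.13},
    {"x": -0.036,"y": 0,"z": 0,"rx": 0,"ry": 0,"rz": 0,"claw": -0.13},
    {"x": -0.045,"y": 0,"z": 0,"rx": 0,"ry": 0,"rz": 0,"claw": -0.13},
    {"x": -0.054,"y": 0,"z": 0,"rx": 0,"ry": 0,"rz": 0,"claw": -0.13},
    {"x": -0.063,"y": 0,"z": 0,"rx": 0,"ry": 0,"rz": 0,"claw": -0.13},
    {"x": -0.072,"y": 0,"z": 0,"rx": 0,"ry": 0,"rz": 0,"claw": -0.13},
    {"x": -0.081,"y": 0,"z": 0,"rx": 0,"ry": 0,"rz": 0,"claw": -0.13},
    {"x": -0.09,"y": 0,"z": 0,"rx": 0,"ry": 0,"rz": 0,"claw": -0.13},
    {"x": -0.099,"y": 0,"z": 0,"rx": 0,"ry": 0,"rz": 0,"claw": -0.13},
    {"x": -0.108,"y": 0,"z": 0,"rx": 0,"ry": 0,"rz": 0,"claw": -0.13}
  ]
}}

```text
time: 15.37
tool_pos: [0.5679, -0.1815, 0.0317]
tool_rot: [-3.142, -0.0, 1.571]
contact_force: [0.2, 0.2, 0.9]
opening: 0.0401
grip_force: 0.4
```

Call:
{"method": "step_arm", "body": {
  "steps": [
    {"x": 0.03,"y": 0,"z": 0,"rx": 0,"ry": 0,"rz": 0,"claw": -0.13},
    {"x": 0.06,"y": 0,"z": -0.03,"rx": 0,"ry": 0,"rz": 0,"claw": -0.13},
    {"x": 0.1,"y": 0.03,"z": -0.07,"rx": 0,"ry": 0,"rz": 0,"claw": -0.13},
    {"x": 0.14,"y": 0.06,"z": -0.08,"rx": 0,"ry": 0,"rz": 0,"claw": -0.13},
    {"x": 0.18,"y": 0.09,"z": -0.08,"rx": 0,"ry": 0,"rz": 0,"claw": -0.13},
    {"x": 0.2,"y": 0.116,"z": -0.08,"rx": 0,"ry": 0,"rz": 0,"claw": -0.13},
    {"x": 0.2,"y": 0.116,"z": -0.06,"rx": 0,"ry": 0,"rz": 0,"claw": -0.13},
    {"x": 0.2,"y": 0.116,"z": -0.03,"rx": 0,"ry": 0,"rz": 0,"claw": -0.13},
    {"x": 0.2,"y": 0.116,"z": 0,"rx": 0,"ry": 0,"rz": 0,"claw": -0.13},
    {"x": 0.2,"y": 0.116,"z": 0,"rx": 0,"ry": 0,"rz": 0,"claw": -0.13},
    {"x": 0.2,"y": 0.116,"z": 0,"rx": 0,"ry": 0,"rz": 0,"claw": -0.13}
  ]
}}

```text
time: 16.28
tool_pos: [0.6541, -0.031, 0.0307]
tool_rot: [-3.139, -0.0, 1.571]
contact_force: [-0.0, -0.3, 0.2]
opening: 0.0399
grip_force: 0.0
```

Call:
{"method": "step_arm", "body": {
  "steps": [
    {"x": 0.006,"y": 0,"z": 0,"rx": 0,"ry": 0,"rz": 0,"claw": -0.13},
    {"x": 0.012,"y": 0,"z": 0,"rx": 0,"ry": 0,"rz": 0,"claw": -0.13},
    {"x": 0.018,"y": 0,"z": 0,"rx": 0,"ry": 0,"rz": 0,"claw": -0.13},
    {"x": 0.024,"y": 0,"z": 0,"rx": 0,"ry": 0,"rz": 0,"claw": -0.13},
    {"x": 0.03,"y": 0,"z": 0,"rx": 0,"ry": 0,"rz": 0,"claw": -0.13},
    {"x": 0.034,"y": 0,"z": 0,"rx": 0,"ry": 0,"rz": 0,"claw": -0.13},
    {"x": 0.038,"y": 0,"z": 0,"rx": 0,"ry": 0,"rz": 0,"claw": -0.13},
    {"x": 0.042,"y": 0,"z": 0,"rx": 0,"ry": 0,"rz": 0,"claw": -0.13}
  ]
}}

```text
time: 16.95
tool_pos: [0.6551, 0.0005, 0.032]
tool_rot: [3.141, 0.001, 1.572]
contact_force: [0.5, -3.4, 1.5]
opening: 0.0398
grip_force: 1.5
```

Call:
{"method": "step_arm", "body": {
  "steps": [
    {"x": 0.004,"y": -0.001,"z": 0,"rx": 0,"ry": 0,"rz": 0,"claw": -0.13},
    {"x": 0.008,"y": -0.002,"z": 0,"rx": 0,"ry": 0,"rz": 0,"claw": -0.13}
  ]
}}

```text
time: 17.12
tool_pos: [0.6537, 0.0064, 0.0319]
tool_rot: [3.141, 0.001, 1.571]
contact_force: [0.6, -3.0, 0.8]
opening: 0.0398
grip_force: 1.6
```

Call:
{"method": "step_arm", "body": {
  "steps": [
    {"x": 0.004,"y": -0.001,"z": 0,"rx": 0,"ry": 0,"rz": 0,"claw": -0.13},
    {"x": 0.008,"y": -0.002,"z": 0,"rx": 0,"ry": 0,"rz": 0,"claw": -0.13}
  ]
}}

```text
time: 17.28
tool_pos: [0.6521, 0.0126, 0.032]
tool_rot: [3.141, 0.0, 1.571]
contact_force: [0.5, -3.3, 1.2]
opening: 0.0402
grip_force: 1.8
```

C is full. I push it to the stock tray, slanting slightly towards -x to clear the soup can.

Call:
{"method": "step_arm", "body": {
  "steps": [
    {"x": 0.007,"y": -0.0025,"z": 0,"rx": 0,"ry": 0,"rz": 0,"claw": -0.13},
    {"x": 0.014,"y": -0.005,"z": 0,"rx": 0,"ry": 0,"rz": 0,"claw": -0.13},
    {"x": 0.021,"y": -0.0075,"z": 0,"rx": 0,"ry": 0,"rz": 0,"claw": -0.13},
    {"x": 0.028,"y": -0.01,"z": 0,"rx": 0,"ry": 0,"rz": 0,"claw": -0.13},
    {"x": 0.035,"y": -0.0125,"z": 0,"rx": 0,"ry": 0,"rz": 0,"claw": -0.13},
    {"x": 0.042,"y": -0.015,"z": 0,"rx": 0,"ry": 0,"rz": 0,"claw": -0.13},
    {"x": 0.05,"y": -0.0175,"z": 0,"rx": 0,"ry": 0,"rz": 0,"claw": -0.13},
    {"x": 0.058,"y": -0.02,"z": 0,"rx": 0,"ry": 0,"rz": 0,"claw": -0.13},
    {"x": 0.066,"y": -0.02,"z": 0,"rx": 0,"ry": 0,"rz": 0,"claw": -0.13},
    {"x": 0.074,"y": -0.02,"z": 0,"rx": 0,"ry": 0,"rz": 0,"claw": -0.13},
    {"x": 0.082,"y": -0.02,"z": 0,"rx": 0,"ry": 0,"rz": 0,"claw": -0.13},
    {"x": 0.09,"y": -0.02,"z": 0,"rx": 0,"ry": 0,"rz": 0,"claw": -0.13}
  ]
}}

```text
time: 18.28
tool_pos: [0.6362, 0.0806, 0.0317]
tool_rot: [-3.14, 0.0, 1.572]
contact_force: [-0.2, -5.9, 4.1]
opening: 0.0398
grip_force: 2.8
```

Call:
{"method": "step_arm", "body": {
  "steps": [
    {"x": 0.01,"y": 0,"z": 0,"rx": 0,"ry": 0,"rz": 0,"claw": -0.13},
    {"x": 0.02,"y": 0,"z": 0,"rx": 0,"ry": 0,"rz": 0,"claw": -0.13},
    {"x": 0.03,"y": 0,"z": 0,"rx": 0,"ry": 0,"rz": 0,"claw": -0.13},
    {"x": 0.04,"y": 0,"z": 0,"rx": 0,"ry": 0,"rz": 0,"claw": -0.13},
    {"x": 0.05,"y": 0,"z": 0,"rx": 0,"ry": 0,"rz": 0,"claw": -0.13},
    {"x": 0.06,"y": 0,"z": 0,"rx": 0,"ry": 0,"rz": 0,"claw": -0.13},
    {"x": 0.07,"y": 0,"z": 0,"rx": 0,"ry": 0,"rz": 0,"claw": -0.13},
    {"x": 0.08,"y": 0,"z": 0,"rx": 0,"ry": 0,"rz": 0,"claw": -0.13},
    {"x": 0.09,"y": 0,"z": 0,"rx": 0,"ry": 0,"rz": 0,"claw": -0.13},
    {"x": 0.1,"y": 0,"z": 0,"rx": 0,"ry": 0,"rz": 0,"claw": -0.13},
    {"x": 0.11,"y": 0,"z": 0,"rx": 0,"ry": 0,"rz": 0,"claw": -0.13},
    {"x": 0.118,"y": 0,"z": 0,"rx": 0,"ry": 0,"rz": 0,"claw": -0.13}
  ]
}}

```text
time: 19.28
tool_pos: [0.6365, 0.169, 0.0324]
tool_rot: [-3.141, 0.001, 1.572]
contact_force: [0.2, -7.1, 6.4]
opening: 0.04
grip_force: 4.7
```

Call:
{"method": "step_arm", "body": {
  "steps": [
    {"x": 0.002,"y": 0,"z": 0,"rx": 0,"ry": 0,"rz": 0,"claw": -0.13},
    {"x": -0.03,"y": 0,"z": 0,"rx": 0,"ry": 0,"rz": 0,"claw": -0.13},
    {"x": -0.06,"y": -0.01,"z": -0.04,"rx": 0,"ry": 0,"rz": 0,"claw": -0.13},
    {"x": -0.1,"y": -0.04,"z": -0.08,"rx": 0,"ry": 0,"rz": 0,"claw": -0.13},
    {"x": -0.14,"y": -0.08,"z": -0.12,"rx": 0,"ry": 0,"rz": 0,"claw": -0.13},
    {"x": -0.17,"y": -0.12,"z": -0.15,"rx": 0,"ry": 0,"rz": 0,"claw": -0.13},
    {"x": -0.2,"y": -0.16,"z": -0.18,"rx": 0,"ry": 0,"rz": 0,"claw": -0.13},
    {"x": -0.22,"y": -0.2,"z": -0.2,"rx": 0,"ry": 0,"rz": 0,"claw": -0.13},
    {"x": -0.22,"y": -0.24,"z": -0.2,"rx": 0,"ry": 0,"rz": 0,"claw": -0.13},
    {"x": -0.22,"y": -0.28,"z": -0.2,"rx": 0,"ry": 0,"rz": 0,"claw": -0.13},
    {"x": -0.22,"y": -0.31,"z": -0.2,"rx": 0,"ry": 0,"rz": 0,"claw": -0.13}
  ]
}}

```text
time: 20.2
tool_pos: [0.4008, 0.0046, 0.1816]
tool_rot: [-3.14, -0.002, 1.571]
contact_force: [0.2, -0.9, 0.2]
opening: 0.0397
grip_force: 0.0
```

```bash
python3 - <<'E'
from loc import *
T={"stock":(.566,.2227,-.05,1),"refill":(.560,-.232,-.02,-1)}
for o in tins():
    w=o[1][0]; n="stock" if w[1]>0 else "refill"; x,y,a,s=T[n]
    d=w[:2]-[x,y]; print(o[0],w,o[2],o[4],n,"along",round(d[0]*np.cos(a)+d[1]*np.sin(a),3),"across",round(s*(-d[0]*np.sin(a)+d[1]*np.cos(a)),3))
cv2.imwrite('pics/t4.png',read_camera('top')[0])
for n in ["stock_tray","refill_tray"]:
    for l in nets.landmark_of("top",n)[:1]: print(n,l["conf"],world("top",l["pixel"][1],l["pixel"][0],z=.004))
E
```

```text
0.91 [ 0.7119 -0.4302  0.0716] [ 0.714  -0.4316  0.0772] 28.0 refill along 0.156 across 0.195
0.83 [ 0.5687 -0.23    0.0756] [ 0.568  -0.2296  0.0791] 15.0 refill along 0.009 across -0.002
0.69 [0.633  0.2133 0.0752] [0.6337 0.214  0.0828] 6.0 stock along 0.067 across -0.006
0.67 [0.458  0.217  0.0751] [0.4596 0.2209 0.0786] 6.0 stock along -0.108 across -0.011
0.61 [0.7144 0.4033 0.0709] [0.7133 0.4019 0.0765] 140.0 stock along 0.139 across 0.188
stock_tray 0.65 [[0.56678843 0.2190626  0.004     ]]
refill_tray 0.66 [[ 0.56437688 -0.23322574  0.004     ]]
```

View pics/t4.png

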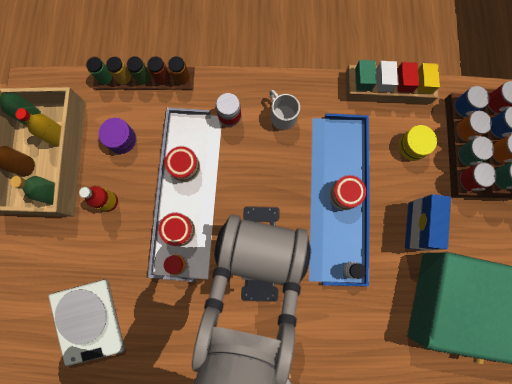

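The picture shows two tins in the stock tray at (181,164) and (175,229), and one in the refill tray at (348,193). All stand upright within the limits, and the bystanders have not moved.

```bash
python3 -c "
from cell import robot
print(robot.hand_in())"
```

```text
the job is handed in; nothing more can be done
None
```

I handed the job in after about 20 s of the 61 s: two tins felt full and are upright in the stock tray, the one that felt empty is upright in the refill tray, and no bystander visibly moved; no verdict came back.

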